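Stand a gel cassette in the casting stand

ROBOT

A 6-joint arm with a two-finger parallel gripper is mounted at the origin on the work surface. World frame = base frame: x ahead of the robot, y to its left, z up, the work surface at z = 0. Lengths are in m, angles in rad, forces in N, time in s.
With the tool pointing down it reaches from about 0.375 to 0.9 m from the base axis. Payload 3.1 kg.
Tool frame: the origin (TCP) lies on the centre line of the jaws, within the pads' length; the fingertips stand 19 mm ahead of it and the grasp point (between the pads) is the TCP; z points along the fingers, y is the line along which they close (so a half turn about z gives the same grasp; the last joint's range is limited). The gripper opens to 85 mm and grips with 20 to 120 N. Pads are 22 mm wide; open, the fingers measure 114 mm over their backs; the gripper's body (76 mm by 85 mm) begins 54 mm behind the grasp point. The pads swing forward as they close: fully open they stand 13 mm farther back than shut.
Start: joints at [1.079, 0.527, 1.433, -0, 1.181, -0.178], TCP at [0.193, 0.594, 0.25] pointing down, gripper open.
Joint ranges: [-3.08, 3.08], [-0.75, 2.2], [0.22, 2.44], [-1.43, 4.57], [0, 2.65], [-2.85, 2.85]. Speed limits (rad/s): [2.79, 2.79, 3.14, 3.14, 3.14, 3.14].

INTERFACE

Orientations are given as a unit quaternion [x, y, z, w].
In Python, from station import manip, cams, sign_off gives the robot as it stands.
- The arm moves only by the tool carry_out, never from a script. Its argument "targets" is a list that holds one entry, the list of rows, each a list of 7 numbers: the shift along the tool's x, y, z in cm, then the turn, a rotation vector about the tool's x, y, z in degrees, then the finger opening in cm, from 0 to 8.54. A call has 1 to 12 rows; each row is the pose to reach, as a shift and turn from the pose commanded when the call began, along the tool's axes at that moment; what a row does not reach only later rows make up. A row lasts 1/12 s, in which the tool goes at most 41.7 mm and 7.16 degrees, less where a joint would pass 70% of its speed; a pose out of reach is approached as far as the arm can. A call with a gripper value outside its range is refused whole. The fingers move at their own pace and stop on an object; "force" is the grip in N (left out, the last holds). Time passes only in rows, so rows that repeat a pose let the fingers close. It gives the time, the measured TCP pose, the force, the opening and the grip force at its end, in the units of the state.
- manip.sense(): the state, without advancing time (a new reading comes with each control period).
- cams.snapshot(name): name is "side" or "top" or "wrist"; returns the picture (384x512x3 uint8, red, green, blue); there is no depth.
- cams.camera_info(name): a dict with "K" (3x3 intrinsics, pixels), "T" (4x4, takes a point from camera to world coordinates). Camera axes: x right, y down, z forward; pixel columns grow to the right and rows downward; lengths in m; the calibration is good to about 2 mm. A picture is of the moment at which its call begins: read the wrist's pose just before it. camera_info takes no time and is no camera call; for the wrist camera it gives the pose at the moment of the call.
- sign_off(): hands the job in; it is judged then, once.
The state is a dict: "t": time; "q": joint angles; "qd": joint speeds; "tau": joint torques, N m; "tcp_pos": TCP position; "tool_rot": TCP orientation; "force": force on the tool from outside, world axes, zero at the start; "ft_torque": the same for the moment, N m; "finger_gap": opening from 0.0 (shut) to 1.0 (fully open); "gripper_force": force on a finger pad.
Only numpy, scipy, OpenCV 4.12 (cv2) and the standard library are available. Lean on these libraries where they do the work, as an engineer would, in place of code of your own. Each camera call takes 0.05 s, during which the arm holds its last target. There are 200 camera calls.

TASK

Take the tall gel cassette from the draining rack and stand it foot down in the long slot of the casting stand, lowered gently to the slot's floor at the end away from the metal end stop. Then slide it along the slot, feeling for the end stop's brass plunger, push the plunger in part way with the cassette's edge (a few millimetres, never fully in), and leave the cassette there, upright, against the plunger and free. Leave the short cassette and everything else where they are.

Things in the scene. Friction and masses are not known exactly. Their poses are not given: they have to be found in the camera images.
- cassette: The tall gel cassette: flat rigid plate, grey frame with a glass pane, 120 mm tall (z), 90 mm wide (y), 9 mm thick (x), about 0.2 kg. Origin: centre of its lower (foot) edge; z runs up the plate. It starts leaning in the draining rack, its top 28 degrees from vertical towards the rack's -x (robot) side. Front and back are alike: either may face either way in the slot.
- short_cassette: A cassette of the same make but only 75 mm tall (90 mm wide, 9 mm thick), leaning in the rack's other place, 116 mm beside the tall one (which is left and which right varies). Stays where it is. Origin and axes as for the tall one.
- rack: Draining rack, fixed; white base 150 (x) by 260 (y) by 8 mm. Origin: centre of underside. Feet rest at x = 45, y = -58 and +58, z = 30 mm on a ledge square to the plate, with an 8 mm high toe lip in front (+x). Two back arms carry each plate's underside: 10 mm wide, 33 mm either side of its middle, up to 77 mm along the plate; between and above them the underside is free.
- rack_rail (a point): Middle of the rack's carrying rail: a 10 mm round bar along the rack's y, 215 mm high, on uprights 124 mm either side, 7 mm to the -x side of the cassettes' feet, above the plates. A gripper coming straight down on a plate meets it; one coming along the leaning plate passes on its -x side.
- stand: Casting stand, fixed: white block 90 mm (x) by 210 mm (y) by 40 mm high, with a slot along its y at x = 0, 11.5 mm wide, mouth flared by 2 mm each side, from y = -97 to +97 mm, its floor at z = 10 mm (30 mm deep). Origin: centre of its underside. Clamped across its top, near the +y end, an aluminium end stop 56 (x) by 22 (y) by 34 mm high with a black knob, somewhere from y = 58 to 94 mm.
- plunger (a joint): Brass plunger of the end stop, m: 0 = fully out (start), grows to 0.014 = fully in as a cassette pushes it towards the stand's +y; held by friction, about 4.5 N to move, stays where it is left. 14 to 22 mm wide, 58 mm above the table, it points along the slot to -y. Its place is not measured: the end stop is clamped anew each time, plunger tip 31 to 67 mm to +y of the stand's middle.
- jar: Sample jar with red lid, 68 mm across, 85 mm high, loose bystander. Origin: centre of underside.
- timer: White bench timer, 55 x 55 x 22 mm, loose bystander. Origin: centre of underside.
- spray_bottle: Spray bottle, 76 mm across, 210 mm high, loose bystander. Origin: centre of underside.
- glove_box: Box of gloves, 75 x 240 x 120 mm, loose bystander. Origin: centre of underside.
- beaker: Glass beaker, 70 mm across, 90 mm high, loose bystander. Origin: centre of underside.
- tip_box: Grey pipette tip box, 85 x 120 x 53 mm, loose bystander. Origin: centre of underside.
Mind the look-alikes: they are no part of the job. Leave any blue, brown or purple look-alike of the cassette alone.

How it is judged:
By the outcome, as a careful person would: the job done as asked, in the order asked, and still so for the second after the job is handed in, with the robot touching nothing.
It also fails if it takes over 67 s, if anything falls off the work surface, if the arm or the gripper's body presses on something with over 40 N, if the wrist force passes 120 N, or if a joint passes its speed limit or range.

## Working session

There is one attempt and no reset: what is moved stays moved. The work goes in short steps, Python scripts to look and compute and a tool call to move; the robot and the scene stay as the last step left them, time stands still between calls to the robot, and variables do not carry over. Pictures are saved under pics/ and viewed, at most 10 in all, crops included, and the job is handed in when it is done.

Besides the shell and the picture viewer there is one more tool, called after "Request:" as name(argument=value, ...) on one line, values as JSON. carry_out: Moves the arm, as the interface text tells. Its arguments: {"type":"object","properties":{"targets":{"type":"array"},"force":{"type":"number"}},"required":["targets"]}

```bash
mkdir -p pics; ls
python3 - <<'E'
from station import manip,cams
import cv2,numpy as np
np.set_printoptions(precision=4,suppress=True)
for n in("side","top"):
    cv2.imwrite(f"pics/{n}0.png",cams.snapshot(n)[...,::-1]); i=cams.camera_info(n); print(n,i["K"],i["T"])
print(manip.sense())
E
```

```text
pics
side [[431.8997   0.     262.3326]
 [  0.     431.8997 187.6185]
 [  0.       0.       1.    ]] [[ 0.8805 -0.266   0.3924  0.007 ]
 [-0.4739 -0.4743  0.742  -0.9194]
 [-0.0113 -0.8392 -0.5436  0.9351]
 [ 0.      0.      0.      1.    ]]
top [[407.2912   0.     253.8575]
 [  0.     407.2912 196.3176]
 [  0.       0.       1.    ]] [[-0.0013 -0.9906  0.1368  0.3805]
 [-1.      0.0021  0.0056  0.1495]
 [-0.0058 -0.1368 -0.9906  1.5086]
 [ 0.      0.      0.      1.    ]]
{'t': 0.1, 'q': array([ 1.0785,  0.5284,  1.4338, -0.    ,  1.1814, -0.1785]), 'qd': array([-0.0004, -0.0015, -0.0032,  0.0003,  0.0017, -0.0007]), 'tau': array([ -0.0003, -44.3305, -17.8587,  -0.0003,   0.0039,   0.    ]), 'tcp_pos': array([0.1926, 0.5939, 0.2494]), 'tool_rot': array([ 0.1562,  0.9877, -0.0009, -0.0003]), 'force': array([-0.3117,  0.9078, -0.0443]), 'ft_torque': array([ 0.0246, -0.0087, -0.0324]), 'gripper_force': 0.0, 'finger_gap': 0.9947954154426836}
```

View pics/side0.png

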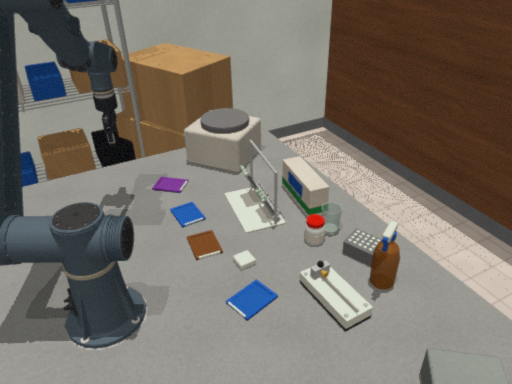

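View pics/top0.png

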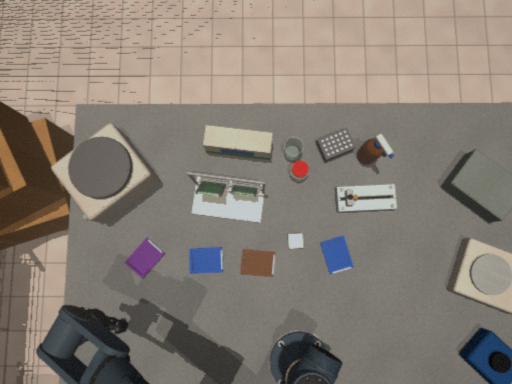

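The side view shows the rack at about (255,200) and the stand at about (335,293). In the top view the rack is at (228,200), and the stand at (366,198) has its end stop at its left (+y) end, near (350,197).

```bash
cat > h.py <<'E'
from station import manip,cams
import cv2,numpy as np
from scipy.spatial.transform import Rotation as R
np.set_printoptions(precision=4,suppress=True)
def ray(n,u,v,i=None):
    i=i or cams.camera_info(n); T=np.array(i["T"]); d=T[:3,:3]@np.linalg.inv(i["K"])@[u,v,1]; return T[:3,3],d/np.linalg.norm(d)
def onz(n,u,v,z,i=None):
    o,d=ray(n,u,v,i); return o+d*(z-o[2])/d[2]
def proj(n,p,i=None):
    i=i or cams.camera_info(n); T=np.array(i["T"]); c=T[:3,:3].T@(np.array(p)-T[:3,3]); q=np.array(i["K"])@c; return q[:2]/q[2]
E
python3 - <<'E'
from h import *
t=cv2.imread("pics/top0.png");s=cv2.imread("pics/side0.png")
def c(im,x,y,w,h,f): return cv2.resize(im[y:y+h,x:x+w],None,fx=f,fy=f,interpolation=cv2.INTER_CUBIC)
a=c(t,180,160,100,75,4);b=c(t,325,165,100,75,4);d=c(s,215,135,100,75,4);e=c(s,290,250,100,75,4)
cv2.imwrite("pics/c0.png",np.vstack([np.hstack([a,b]),np.hstack([d,e])]))
# white masks: rack base & stand top minarearects
for nm,(x0,y0,x1,y1),z in(("rack",(180,165,280,235),.008),("stand",(325,175,410,220),.04)):
    m=(t.min(2)>170).astype(np.uint8); k=np.zeros_like(m);k[y0:y1,x0:x1]=m[y0:y1,x0:x1]
    cs=max(cv2.findContours(k,0,2)[0],key=cv2.contourArea); P=np.array([onz("top",*p[0],z)[:2] for p in cs])
    r=cv2.minAreaRect((P*1000).astype(np.float32)); print(nm,r, cv2.minAreaRect(cs)); print(cv2.boxPoints(r))
E
```

```text
rack ((554.3627319335938, 257.7646484375), (255.91534423828125, 92.28623962402344), 82.90534210205078) ((226.95657348632812, 205.35836791992188), (69.01004028320312, 24.78826141357422), 6.911226749420166)
[[492.769  136.4858]
 [584.3487 125.0876]
 [615.9565 379.0435]
 [524.3768 390.4417]]
stand ((552.576171875, -252.42181396484375), (204.01438903808594, 40.1483268737793), 89.88358306884766) ((367.0, 204.5), (11.0, 56.0), 90.0)
[[ 532.2948 -354.388 ]
 [ 572.443  -354.4696]
 [ 572.8575 -150.4556]
 [ 532.7094 -150.3741]]
```

View pics/c0.png

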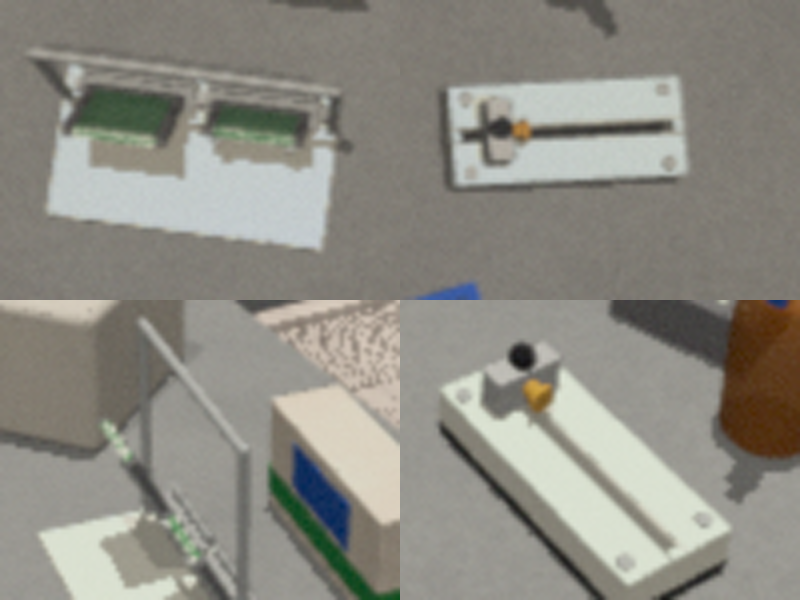

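The crops show the tall cassette in the left (+y) place at crop (125,115) and the short one on the right. The stand has its brass plunger at crop (520,130), which is top pixel (355,197). Next is a wrist camera view.

Run:
```python
from h import *
s=manip.sense(); i=cams.camera_info("wrist"); T=np.array(i["T"]); Rt=R.from_quat(s["tool_rot"]).as_matrix()
print(i["K"],"\ncam in tool R\n",Rt.T@T[:3,:3],Rt.T@(T[:3,3]-s["tcp_pos"])); print(Rt)
for u,v in((463/4-100+325,135/4+165),(672/4-100+325,125/4+165)): print(u,v,onz("top",u,v,.04))
# shift to viewing pose over the stand/rack, same orientation
for p in((.45,.25,.40),(.45,-.2,.40)): print((Rt.T@(np.array(p)-s["tcp_pos"]))*100)
```

```text
[[295.6016   0.     254.7961]
 [  0.     295.6016 189.4993]
 [  0.       0.       1.    ]] 
cam in tool R
 [[-0.0007 -0.9651 -0.2619]
 [ 1.     -0.0011  0.0012]
 [-0.0014 -0.2619  0.9651]] [ 0.0671  0.0012 -0.1234]
[[-0.9512  0.3086 -0.0009]
 [ 0.3086  0.9512 -0.0017]
 [ 0.0003 -0.0019 -1.    ]]
340.75 198.75 [ 0.5738 -0.1578  0.04  ]
393.0 196.25 [ 0.5825 -0.3477  0.04  ]
[-35.0947 -24.8003 -15.022 ]
[-48.983  -67.6034 -14.9435]
```

Request:
carry_out(targets=[[[-6,-4,-6,0,0,7,8.5],[-10,-7,-10,0,0,14,8.5],[-14,-10,-14,0,0,21,8.5],[-18,-13,-15,0,0,28,6],[-22,-16,-15,0,0,35,6],[-25,-18,-15,0,0,42,6],[-28,-20,-15,0,0,49,5],[-31,-22,-15,0,0,56,5],[-34,-24,-15,0,0,63,5],[-36,-26,-15,0,0,70,5],[-38,-27,-15,0,0,77,5],[-38,-27,-15,0,0,79,5]]])

```text
t: 1.1
tcp_pos: [0.4682, 0.2227, 0.4]
tool_rot: [0.75, 0.661, -0.0, -0.0]
force: [1.3, 1.4, 0.2]
finger_gap: 0.583
gripper_force: 0.0
```

Run:
```python
from h import *
import pickle
s=manip.sense(); i=cams.camera_info("wrist"); im=cams.snapshot("wrist")[...,::-1]; cv2.imwrite("pics/w1.png",im); pickle.dump((s,i),open("w1.pkl","wb"))
print(s["t"],s["tcp_pos"],R.from_quat(s["tool_rot"]).as_matrix(),s["q"],np.abs(s["qd"]).max())
```

```text
1.1 [0.4682 0.2227 0.4   ] [[ 0.1262  0.992  -0.0005]
 [ 0.992  -0.1262  0.0001]
 [ 0.     -0.0005 -1.    ]] [0.2282 0.2319 1.4819 0.0002 1.4282 0.3547] 0.917277335780688
```

View pics/w1.png

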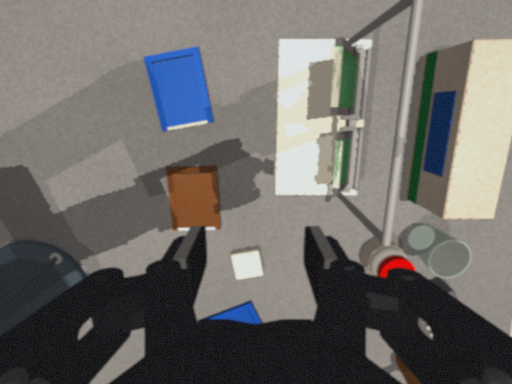

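The wrist view shows the rack base at columns 276–335, rows 38–195. The tall plate is at rows 48–112 with its top edge near column 336, and the short one is at rows 130–188.

Run:
```python
from h import *
import pickle
s,i=pickle.load(open("w1.pkl","rb")); im=cv2.imread("pics/w1.png")
m=(im.min(2)>175).astype(np.uint8); k=np.zeros_like(m); k[30:205,265:333]=m[30:205,265:333]
c=max(cv2.findContours(k,0,2)[0],key=cv2.contourArea)[:,0]
L=[];
for r in range(45,190,2):
    x=np.where(k[r])[0]
    if len(x): L.append(onz("wrist",x.min()-.5,r,.008,i)[:2])
L=np.array(L); vx,vy,x0,y0=cv2.fitLine((L*1000).astype(np.float32),cv2.DIST_HUBER,0,.01,.01).ravel()
d=np.array([vx,vy])*np.sign(vy); n=np.array([d[1],-d[0]]); p0=np.array([x0,y0])/1000
col=np.where(k[:,300])[0]; e=[onz("wrist",300,v,.008,i)[:2] for v in(col.min()-.5,col.max()+.5)]
t=[(q-p0)@d for q in e]; print("rack base len",t[0]-t[1],"yaw",np.degrees(np.arctan2(-d[0],d[1])))
C=p0+d*np.mean(t)+n*.075; print("rack C",C)
a=np.radians(28)
def W(x,y,z): return np.r_[C+n*x+d*y,z]
big=cv2.resize(im[25:205,265:425],None,fx=3.3,fy=3.3,interpolation=cv2.INTER_CUBIC)
def mark(p,colr): 
    u=(proj("wrist",p,i)-[265,25]+.5)*3.3; cv2.circle(big,tuple(int(v) for v in u),2,colr,-1)
for sx in(-75,75):
    for sy in(-130,130): mark(W(sx/1000,sy/1000,.008),(0,0,255))
for yc,h in((.058,.12),(-.058,.075)):
    for sy in(-.045,.045):
        for tt in(-.0045,.0045): mark(W(.045-h*np.sin(a)+tt*np.cos(a),yc+sy,.03+h*np.cos(a)+tt*np.sin(a)),(255,0,255))
for sy in(-.124,0,.124): mark(W(.038,sy,.215),(255,0,0))
np.save("rack.npy",np.r_[C,d]); cv2.imwrite("pics/o1.png",big)
print("tall top",W(.045-.12*np.sin(a),.058,.03+.12*np.cos(a)))
```

```text
rack base len 0.25751714567880823 yaw -7.6975517
rack C [0.585  0.2558]
tall top [0.5815 0.3148 0.136 ]
```

View pics/o1.png

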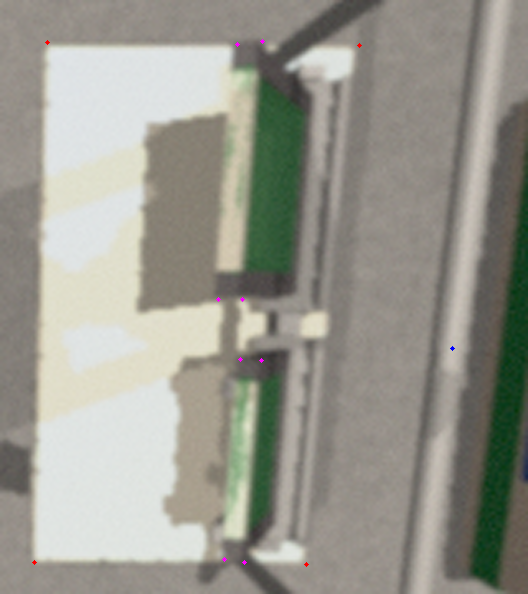

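The predicted plate tops, base corners and rail lie on the image to about 1 px, so the rack pose holds. Next is the grasp move.

```bash
cat >> h.py <<'E'
def delta(p,Rg,s=None):
    s=s or manip.sense(); Rc=R.from_quat(s["tool_rot"]); return np.r_[Rc.inv().apply(np.array(p)-s["tcp_pos"])*100,np.degrees((Rc.inv()*R.from_matrix(Rg)).as_rotvec())]
E
python3 - <<'E'
from h import *
C=np.load("rack.npy")[:2]; y=np.radians(-7.4); n=np.array([np.cos(y),np.sin(y),0]); d=np.array([-n[1],n[0],0]); a=np.radians(28); zz=np.array([0,0,1.])
u=-np.sin(a)*n+np.cos(a)*zz; Y=np.cos(a)*n+np.sin(a)*zz; Rg=np.c_[d,Y,-u]
F=np.r_[C,0]+.045*n+.058*d+.03*zz
for sl in(.25,.21,.1): print(sl,F+sl*u,delta(F+sl*u,Rg))
print(manip.sense()["t"])
E
```

```text
0.25 [0.5207 0.3227 0.2507] [ 11.1931   3.1463  14.9095 -27.6501   0.3337  -0.0686]
0.21 [0.5393 0.3203 0.2154] [ 11.2167   5.0025  18.4526 -27.6501   0.3337  -0.0686]
0.1 [0.5905 0.3136 0.1183] [ 11.2814  10.1072  28.1962 -27.6501   0.3337  -0.0686]
1.15
```

Request:
carry_out(targets=[[[4,-2,3,-5,0,0,4.5],[8,-1,6,-10,0,0,4.5],[11.2,0,8,-16,0,0,4.5],[11.2,1,11,-22,0,0,4.5],[11.2,3,14.5,-28,0,0,4.5],[11.2,5,18.4,-28,0,0,4.5],[11.2,5,18.4,-28,0,0,4.5],[11.2,5,18.4,-28,0,0,4.5]]])

```text
t: 1.82
tcp_pos: [0.5299, 0.329, 0.2123]
tool_rot: [0.727, 0.644, 0.157, 0.18]
force: [0.1, -0.5, 0.7]
finger_gap: 0.523
gripper_force: 0.0
```

Run:
```python
from h import *
import pickle
C=np.load("rack.npy")[:2]; y=np.radians(-7.4); n=np.array([np.cos(y),np.sin(y),0]); d=np.array([-n[1],n[0],0]); a=np.radians(28); zz=np.array([0,0,1.])
u=-np.sin(a)*n+np.cos(a)*zz; Y=np.cos(a)*n+np.sin(a)*zz; Rg=np.c_[d,Y,-u]
F=np.r_[C,0]+.045*n+.058*d+.03*zz
for sl in(.21,.1): print(sl,F+sl*u,delta(F+sl*u,Rg))
s=manip.sense();print(s["t"],s["force"],s["q"])
i=cams.camera_info("wrist"); im=cams.snapshot("wrist")[...,::-1]
for tt in(-.0045,.0045):
  for h in (-.045,.045):
    p=proj("wrist",F+.12*u+tt*Y+h*d,i); print(p); im=cv2.circle(im.copy(),tuple(int(round(v)) for v in p),2,(255,0,255),-1)
cv2.imwrite("pics/w2.png",im)
```

```text
0.21 [0.5393 0.3203 0.2154] [-0.7498  1.0676  0.2131 -0.3533  0.0409  0.467 ]
0.1 [0.5905 0.3136 0.1183] [-0.7422  1.1355 11.2129 -0.3533  0.0409  0.467 ]
1.8167 [ 0.1398 -0.506   0.732 ] [ 0.4993  0.4994  1.7389 -0.5328  0.5683  1.0252]
[263.6151 262.7932]
[265.4201 151.9888]
[274.7162 262.8934]
[277.7308 152.0829]
```

View pics/w2.png

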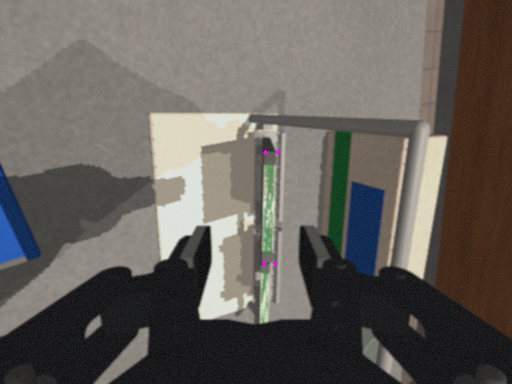

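Looking along the plate, the tall cassette's top edge is at columns 263–275, rows 152–264, matching the markers. I'll centre laterally and then descend along the plate.

Request:
carry_out(targets=[[[-0.75,1.1,2,0,0,0.5,4.5],[-0.75,1.1,3,0,0,0.5,4.5],[-0.75,1.1,3,0,0,0.5,4.5],[-0.75,1.1,3,0,0,0.5,4.5]]])

```text
t: 2.2
tcp_pos: [0.554, 0.3194, 0.1967]
tool_rot: [0.73, 0.639, 0.162, 0.181]
force: [-0.3, -0.1, 0.5]
finger_gap: 0.527
gripper_force: 0.0
```

Run:
```python
from h import *
C=np.load("rack.npy")[:2]; y=np.radians(-7.4); n=np.array([np.cos(y),np.sin(y),0]); d=np.array([-n[1],n[0],0]); a=np.radians(28); zz=np.array([0,0,1.])
u=-np.sin(a)*n+np.cos(a)*zz; Y=np.cos(a)*n+np.sin(a)*zz; Rg=np.c_[d,Y,-u]
F=np.r_[C,0]+.045*n+.058*d+.03*zz
for sl in(.18,.1): print(sl,F+sl*u,delta(F+sl*u,Rg))
s=manip.sense();print(s["t"],s["force"])
i=cams.camera_info("wrist"); im=cams.snapshot("wrist")
# plate top strip: measure cols on a few rows between fingers, in crop
for r in range(150,270,12):
    g=im[r,230:310].astype(int); print(r,[int(v) for v in g.sum(1)[14:56:2]])
    print([proj("wrist",F+.12*u+t*Y,i).round(1) for t in(-.0045,.0045)]) if r==150 else 0
```

```text
0.18 [0.5533 0.3184 0.1889] [-0.1084 -0.4168  0.6521  0.1201 -0.2503 -0.2174]
0.1 [0.5905 0.3136 0.1183] [-0.1433 -0.4335  8.652   0.1201 -0.2503 -0.2174]
2.2 [-0.29   -0.144   0.4604]
150 [342, 337, 342, 343, 339, 364, 533, 547, 560, 449, 293, 341, 531, 500, 417, 407, 420, 409, 413, 426, 420]
[array([243. , 214.3]), array([256.2, 214.2])]
162 [357, 358, 342, 344, 405, 421, 532, 537, 545, 451, 342, 373, 522, 504, 432, 409, 410, 416, 418, 424, 408]
174 [418, 411, 386, 470, 551, 482, 518, 539, 531, 406, 320, 353, 521, 491, 419, 413, 419, 421, 418, 421, 416]
186 [329, 339, 472, 497, 538, 484, 526, 528, 514, 373, 285, 378, 522, 478, 416, 421, 431, 419, 404, 410, 412]
198 [410, 476, 340, 444, 454, 458, 522, 529, 511, 379, 337, 372, 523, 469, 419, 418, 421, 407, 417, 410, 399]
210 [337, 314, 290, 282, 290, 371, 508, 516, 478, 373, 310, 410, 526, 471, 429, 421, 407, 410, 416, 411, 427]
222 [449, 346, 299, 316, 465, 447, 509, 538, 564, 485, 348, 432, 511, 450, 416, 413, 413, 406, 417, 414, 416]
234 [476, 455, 355, 395, 484, 462, 495, 532, 454, 379, 317, 276, 263, 378, 418, 410, 410, 431, 414, 416, 425]
246 [567, 415, 541, 586, 571, 456, 491, 504, 511, 402, 277, 435, 502, 428, 422, 418, 423, 422, 413, 432, 416]
258 [453, 387, 549, 590, 618, 470, 486, 519, 523, 418, 312, 430, 497, 442, 406, 416, 417, 418, 406, 411, 414]
```

Request:
carry_out(targets=[[[0,0,0,0,0,0,4.5],[0,0,0,0,0,0,4.5],[0,0,0,0,0,0,4.5]]])

```text
t: 2.5
tcp_pos: [0.5535, 0.3197, 0.1955]
tool_rot: [0.729, 0.64, 0.162, 0.181]
force: [-0.7, -0.3, 0.1]
finger_gap: 0.529
gripper_force: 0.0
```

```bash
cat > g.py <<'E'
from h import *
C=np.load("rack.npy")[:2]; y=np.radians(-7.4); n=np.array([np.cos(y),np.sin(y),0]); d=np.array([-n[1],n[0],0]); a=np.radians(28); zz=np.array([0,0,1.])
u=-np.sin(a)*n+np.cos(a)*zz; Y=np.cos(a)*n+np.sin(a)*zz; Rg=np.c_[d,Y,-u]
F=np.r_[C,0]+.045*n+.058*d+.03*zz
E
python3 - <<'E'
from g import *
s=manip.sense()
for sl in(.18,.1): print(sl,delta(F+sl*u,Rg))
print(s["t"],s["qd"])
i=cams.camera_info("wrist"); im=cams.snapshot("wrist")[...,::-1].copy()
for tt in(-.0045,.0045):
  for h in (-.045,.045):
    im=cv2.circle(im,tuple(int(round(v)) for v in proj("wrist",F+.12*u+tt*Y+h*d,i)),1,(255,0,255),-1)
cv2.imwrite("pics/w3.png",cv2.resize(im[110:310,180:340],None,fx=3,fy=3,interpolation=cv2.INTER_CUBIC))
E
```

```text
0.18 [-0.1331 -0.3092  0.5827  0.0509 -0.2429 -0.115 ]
0.1 [-0.167  -0.3163  8.5827  0.0509 -0.2429 -0.115 ]
2.5 [-0.0009  0.0073 -0.0009 -0.0005 -0.001  -0.0005]
```

View pics/w3.png

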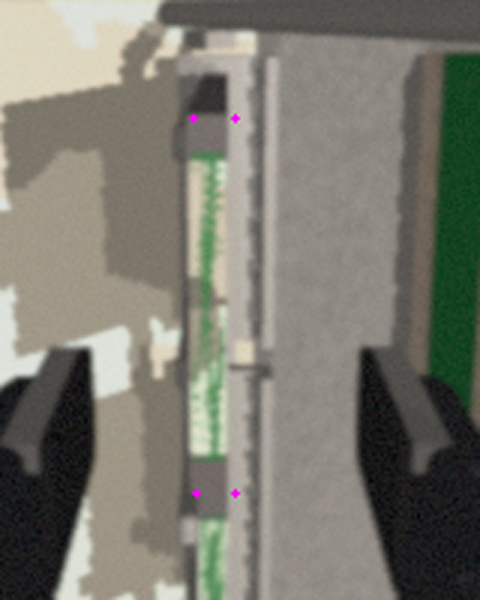

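The plate's top edge (crop columns 187–227) is about 1.6 mm to the left of the prediction and its length matches. I'll apply that correction, descend and close.

Request:
carry_out(targets=[[[-0.15,-0.45,1,0,0,0,4.5],[-0.15,-0.45,3,0,0,0,4.5],[-0.15,-0.45,5,0,0,0,4.5],[-0.15,-0.45,7,0,0,0,4],[-0.15,-0.45,8.3,0,0,0,3.5],[-0.15,-0.45,8.3,0,0,0,3.5],[-0.15,-0.45,8.3,0,0,0,2.5],[-0.15,-0.45,8.3,0,0,0,2.5]]], force=40)

```text
t: 3.22
tcp_pos: [0.5881, 0.3138, 0.1195]
tool_rot: [0.729, 0.64, 0.161, 0.18]
force: [0.3, -0.5, 0.5]
finger_gap: 0.294
gripper_force: 0.0
```

Request:
carry_out(targets=[[[0,0,0,0,0,0,1.5],[0,0,0,0,0,0,1],[0,0,0,0,0,0,0.5],[0,0,0,0,0,0,0.2],[0,0,0,0,0,0,0.2],[0,0,0,0,0,0,0.2]]], force=40)

```text
t: 3.72
tcp_pos: [0.5886, 0.3142, 0.1207]
tool_rot: [0.729, 0.64, 0.162, 0.181]
force: [-2.0, 1.1, 5.3]
finger_gap: 0.098
gripper_force: 42.1
```

Run:
```python
from g import *
s=manip.sense()
print(delta(F+.1*u,Rg)); print(s)
```

```text
[-0.0341  0.0637  0.3074  0.1183 -0.277  -0.1248]
{'t': 3.7167, 'q': array([ 0.4255,  0.6828,  1.7107, -0.6759,  0.4008,  1.1377]), 'qd': array([ 0.0026, -0.0005, -0.0011, -0.0009,  0.0022,  0.0003]), 'tau': array([ -0.8085, -40.9539, -11.025 ,  -0.4591,  -0.6211,  -0.0038]), 'tcp_pos': array([0.5886, 0.3142, 0.1207]), 'tool_rot': array([0.7291, 0.6399, 0.1623, 0.1808]), 'force': array([-1.9507,  1.1309,  5.2596]), 'ft_torque': array([-0.0709,  0.0019,  0.0134]), 'gripper_force': 42.075626850128174, 'finger_gap': 0.09783781871310121}
```

Gripped: the gap is 8.3 mm and the pad force 42 N. Next I lift along the plate.

Request:
carry_out(targets=[[[0,0,-1,0,0,0,0.2],[0,0,-2.5,0,0,0,0.2],[0,0,-4.5,0,0,0,0.2],[0,0,-7,0,0,0,0.2],[0,0,-10,0,0,0,0.2],[0,0,-13,0,0,0,0.2],[0,0,-16,0,0,0,0.2],[0,0,-18,0,0,0,0.2],[0,0,-18,0,0,0,0.2],[0,0,-18,0,0,0,0.2],[0,0,-18,0,0,0,0.2],[0,0,-18,0,0,0,0.2]]])

```text
t: 4.72
tcp_pos: [0.5038, 0.3232, 0.2761]
tool_rot: [0.73, 0.64, 0.159, 0.18]
force: [-0.4, -0.3, -2.0]
finger_gap: 0.098
gripper_force: 41.0
```

Run:
```python
from g import *
s=manip.sense(); print(s["t"],s["tcp_pos"],s["force"],s["finger_gap"],s["gripper_force"],s["q"])
im=cams.snapshot("wrist")[...,::-1]; a=cams.snapshot("side")[...,::-1]
cv2.imwrite("pics/w4.png",np.hstack([cv2.resize(im,(400,300)),cv2.resize(a[80:260,180:420],(400,300))]))
# stand in top view: white mask with rack-free box, edges fitted at z=.04
t=cams.snapshot("top"); hs=cv2.cvtColor(t,cv2.COLOR_RGB2HSV)
m=((t.min(2)>165)&(hs[...,1]<50)).astype(np.uint8); k=np.zeros_like(m);k[180:216,332:402]=m[180:216,332:402]
k=cv2.morphologyEx(k,cv2.MORPH_CLOSE,np.ones((9,9)))
c=max(cv2.findContours(k,0,2)[0],key=cv2.contourArea)
P=(np.array([onz("top",*p[0],.04)[:2] for p in c])*1000).astype(np.float32); print(cv2.minAreaRect(P))
```

```text
4.7167 [0.5038 0.3232 0.2761] [-0.4232 -0.3264 -1.9546] 0.09847879513048581 40.973902344703674 [ 0.5144  0.377   1.7336 -0.4577  0.6836  0.9522]
((579.4557495117188, -251.174560546875), (89.30533599853516, 209.88600158691406), 2.6340951919555664)
```

View pics/w4.png

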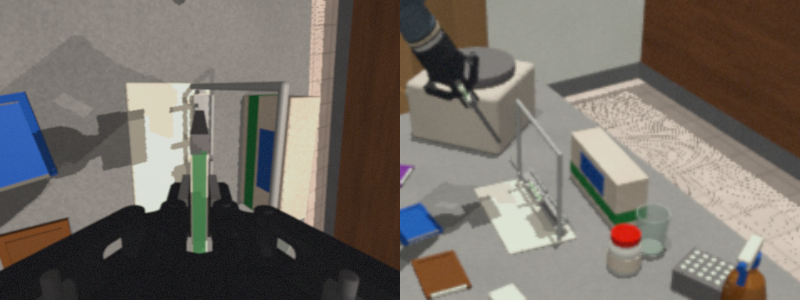

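The cassette came out cleanly, still aligned with the jaws, and the rack is undisturbed. The stand fits at centre (0.5795, -0.2512) with yaw 2.6°, 89.3 x 209.9 mm. Now to compute the transfer.

```bash
cat > st.py <<'E'
from h import *
psi=np.radians(2.6); C=np.array([.5795,-.2512,0]); n=np.array([np.cos(psi),np.sin(psi),0]); d=np.array([-n[1],n[0],0]); zz=np.array([0,0,1.])
Rg=np.c_[d,n,-zz]
def S(x,y,z): return C+n*x+d*y+zz*z
E
python3 - <<'E'
from st import *
for p in((.46,.26,.30),(.48,.0,.3),S(0,-.045,.25)): print(p,delta(p,Rg))
E
```

```text
(0.46, 0.26, 0.3) [-6.8542 -2.0448 -3.7642 27.7912  2.3193 -9.8959]
(0.48, 0.0, 0.3) [-32.3741   2.7216  -1.3109  27.7912   2.3193  -9.8959]
[ 0.5815 -0.2962  0.25  ] [-60.4308  12.7184   9.5547  27.7912   2.3193  -9.8959]
```

Request:
carry_out(targets=[[[-2,-1,-2,5,0.4,-2,0.2],[-4,-1.5,-3,11,0.9,-4,0.2],[-7,-2,-3.8,17,1.4,-6,0.2],[-10,-1.5,-3.5,23,1.9,-8,0.2],[-14,-1,-3.2,28,2.3,-10,0.2],[-18,0,-2.8,28,2.3,-10,0.2],[-22,0.8,-2.4,28,2.3,-10,0.2],[-26,1.5,-2,28,2.3,-10,0.2],[-30,2.2,-1.5,28,2.3,-10,0.2],[-34,3.3,-1.2,28,2.3,-10,0.2],[-38,4.7,-0.5,28,2.3,-10,0.2],[-42,6,0.3,28,2.3,-10,0.2]]])

```text
t: 5.87
tcp_pos: [0.5036, -0.1, 0.3018]
tool_rot: [0.69, 0.724, -0.0, -0.0]
force: [0.7, 0.5, -1.9]
finger_gap: 0.103
gripper_force: 40.9
```

Request:
carry_out(targets=[[[0,0,0,0,0,0,0.2],[0,0,0,0,0,0,0.2],[0,0,0,0,0,0,0.2],[0,0,0,0,0,0,0.2]]])

```text
t: 6.2
tcp_pos: [0.5028, -0.0962, 0.3015]
tool_rot: [0.69, 0.724, -0.0, -0.002]
force: [0.9, 0.1, -1.4]
finger_gap: 0.103
gripper_force: 40.9
```

Run:
```python
from st import *
s=manip.sense(); print(s["t"],s["tcp_pos"],s["force"],s["qd"],s["q"])
for p in(S(0,-.045,.27),S(0,-.045,.2)): print(p,delta(p,Rg))
```

```text
6.2 [ 0.5028 -0.0962  0.3015] [ 0.9491  0.0675 -1.3732] [ 0.0159 -0.0122  0.0007 -0.0011 -0.0013 -0.0008] [-0.408   0.3139  1.6464  0.0007  1.1844 -0.457 ]
[ 0.5815 -0.2962  0.27  ] [-20.3583   6.8951   3.0929  -0.1416  -0.1092   0.1929]
[ 0.5815 -0.2962  0.2   ] [-20.3716   6.9124  10.0929  -0.1416  -0.1092   0.1929]
```

Request:
carry_out(targets=[[[-3.5,1.2,0,0,0,0,0.2],[-7,2.4,0.5,0,0,0,0.2],[-11,3.7,1,0,0,0,0.2],[-15,5,2,0,0,0,0.2],[-18,6.2,3,0,0,0,0.2],[-20,6.9,5,0,0,0,0.2],[-20.4,6.9,6,0,0,0,0.2],[-20.4,6.9,6,0,0,0,0.2],[-20.4,6.9,6,0,0,0,0.2],[-20.4,6.9,6,0,0,0,0.2],[-20.4,6.9,6,0,0,0,0.2]]])

```text
t: 7.12
tcp_pos: [0.5825, -0.2961, 0.2433]
tool_rot: [0.689, 0.725, 0.0, 0.0]
force: [0.0, -0.1, -1.7]
finger_gap: 0.099
gripper_force: 40.9
```

Run:
```python
from st import *
s=manip.sense(); print(s["t"],s["tcp_pos"],s["force"],np.abs(s["qd"]).max())
print(delta(S(0,-.045,.2),Rg))
i=cams.camera_info("wrist"); im=cams.snapshot("wrist")[...,::-1].copy()
for p in [S(x,y,.04) for x in(-.045,.045) for y in(-.105,.105)]+[S(x,y,.04) for x in(-.0077,.0077) for y in(-.097,0,.03,.097)]:
    im=cv2.circle(im,tuple(int(round(v)) for v in proj("wrist",p,i)),1,(255,0,255),-1)
tp=s["tcp_pos"]; Rc=R.from_quat(s["tool_rot"]).as_matrix()
for sx in(-.045,.045):
  for sy in(-.0045,.0045):
    for z in (-.017,.103): im=cv2.circle(im,tuple(int(round(v)) for v in proj("wrist",tp+Rc@[sx,sy,z],i)),1,(0,255,255),-1)
cv2.imwrite("pics/w5.png",cv2.resize(im[0:300,120:400],None,fx=2,fy=2,interpolation=cv2.INTER_CUBIC))
```

```text
7.1167 [ 0.5825 -0.2961  0.2433] [ 0.0435 -0.052  -1.6994] 0.007687951659587114
[-0.0063 -0.094   4.3348  0.0269 -0.0067  0.2582]
```

View pics/w5.png

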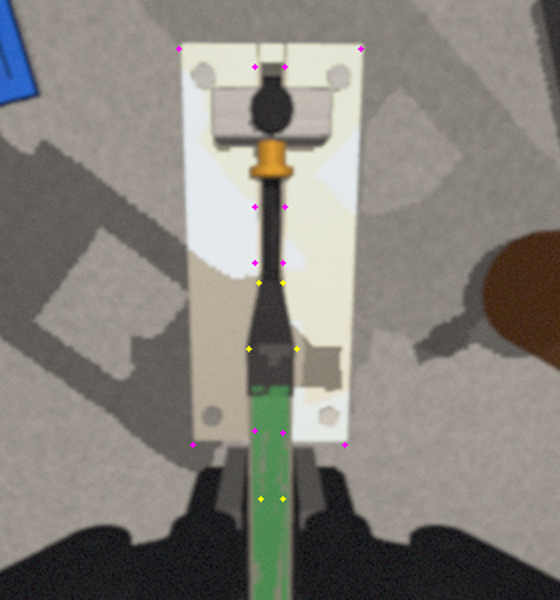

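The slot is centred at about column 272, the cassette foot is over it at about column 271.5, and the plunger flange front is at (272,178). It is aligned in x and yaw, so I descend to just above the slot.

Request:
carry_out(targets=[[[0,0,2,0,0,0,0.2],[0,0,4,0,0,0,0.2],[0,0,6,0,0,0,0.2],[0,0,7.5,0,0,0,0.2],[0,0,8.5,0,0,0,0.2],[0,0,9,0,0,0,0.2],[0,0,9,0,0,0,0.2],[0,0,9,0,0,0,0.2],[0,0,9,0,0,0,0.2]]])

```text
t: 7.92
tcp_pos: [0.5828, -0.2981, 0.1532]
tool_rot: [0.69, 0.724, 0.0, 0.001]
force: [-0.8, -0.3, -2.0]
finger_gap: 0.099
gripper_force: 40.8
```

Run:
```python
from st import *
s=manip.sense(); print(s["t"],s["tcp_pos"],s["force"]); print(delta(S(0.0009,-.045,.113),Rg))
i=cams.camera_info("wrist"); im=cams.snapshot("wrist")[...,::-1].copy()
cv2.imwrite("pics/w6.png",cv2.resize(im[0:300,120:400],None,fx=2,fy=2,interpolation=cv2.INTER_CUBIC))
hs=cv2.cvtColor(im,cv2.COLOR_BGR2HSV); m=((hs[...,0]>8)&(hs[...,0]<28)&(hs[...,1]>140)&(hs[...,2]>90)).astype(np.uint8); m[:,:200]=0;m[:,320:]=0;m[200:]=0
c=max(cv2.findContours(m,0,2)[0],key=cv2.contourArea); x,y,w,h=cv2.boundingRect(c); print(x,y,w,h)
for z in(.050,.058): print(z,(onz("wrist",x+w/2,y+h,z,i)-C)@np.c_[n,d])
```

```text
7.9167 [ 0.5828 -0.2981  0.1532] [-0.7687 -0.3112 -2.035 ]
[ 0.2054 -0.029   4.0231  0.0693  0.0457  0.1458]
241 49 29 27
0.05 [0.0013 0.044 ]
0.058 [0.0012 0.0432]
```

View pics/w6.png

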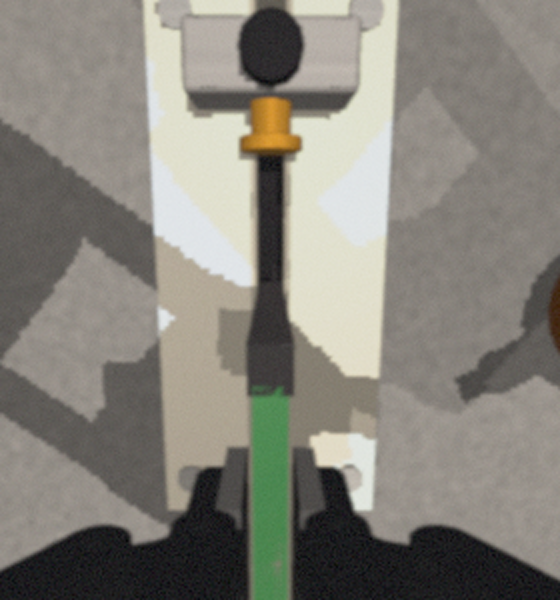

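The foot is just above the slot and aligned, with the plunger flange at (271,150). The plunger tip is at stand y of about 43.5 mm, so there is about 45 mm of travel. Now I enter the slot.

Request:
carry_out(targets=[[[0.2,0,0.5,0,0,0,0.2],[0.2,0,1,0,0,0,0.2],[0.2,0,1.5,0,0,0,0.2],[0.2,0,2,0,0,0,0.2],[0.2,0,2.5,0,0,0,0.2],[0.2,0,3,0,0,0,0.2],[0.2,0,3,0,0,0,0.2],[0.2,0,3,0,0,0,0.2]]])

```text
t: 8.63
tcp_pos: [0.5817, -0.2955, 0.1212]
tool_rot: [0.69, 0.724, -0.0, -0.001]
force: [-0.5, 1.0, -1.1]
finger_gap: 0.096
gripper_force: 40.9
```

Run:
```python
from st import *
s=manip.sense(); print(s["t"],s["tcp_pos"],s["force"],s["ft_torque"]); print(delta(S(0.0009,-.045,.113),Rg))
```

```text
8.6333 [ 0.5817 -0.2955  0.1212] [-0.4623  0.9533 -1.0796] [-0.0072 -0.0264  0.0129]
[-0.0621  0.0728  0.8247 -0.0938 -0.0877  0.1366]
```

Inside the slot with no side force. I lower gently until the floor takes the load.

Request:
carry_out(targets=[[[0,0.03,0.15,0,0,0,0.2],[0,0.03,0.3,0,0,0,0.2],[0,0.03,0.45,0,0,0,0.2],[0,0.03,0.55,0,0,0,0.2],[0,0.03,0.6,0,0,0,0.2],[0,0.03,0.6,0,0,0,0.2]]])

```text
t: 9.13
tcp_pos: [0.5821, -0.2956, 0.1157]
tool_rot: [0.69, 0.724, -0.0, -0.001]
force: [-0.4, 0.8, -1.5]
finger_gap: 0.099
gripper_force: 40.9
```

Request:
carry_out(targets=[[[0,0,0.05,0,0,0,0.2],[0,0,0.1,0,0,0,0.2],[0,0,0.1,0,0,0,0.2]]])

```text
t: 9.38
tcp_pos: [0.5821, -0.2956, 0.1148]
tool_rot: [0.69, 0.724, 0.0, -0.001]
force: [-0.0, 0.4, -2.0]
finger_gap: 0.103
gripper_force: 40.9
```

Request:
carry_out(targets=[[[0,0,0.05,0,0,0,0.2],[0,0,0.1,0,0,0,0.2],[0,0,0.1,0,0,0,0.2]]])

```text
t: 9.63
tcp_pos: [0.5821, -0.2956, 0.1137]
tool_rot: [0.69, 0.724, -0.0, -0.001]
force: [-0.6, -0.7, -1.2]
finger_gap: 0.106
gripper_force: 40.9
```

Request:
carry_out(targets=[[[0,0,0.05,0,0,0,0.2],[0,0,0.1,0,0,0,0.2],[0,0,0.1,0,0,0,0.2]]])

```text
t: 9.88
tcp_pos: [0.5823, -0.2957, 0.1131]
tool_rot: [0.69, 0.724, 0.0, -0.0]
force: [0.3, -0.2, 0.6]
finger_gap: 0.102
gripper_force: 41.2
```

Request:
carry_out(targets=[[[0,0,0.05,0,0,0,0.2],[0,0,0.05,0,0,0,0.2],[0,0,0.05,0,0,0,0.2]]])

```text
t: 10.13
tcp_pos: [0.5823, -0.2959, 0.1131]
tool_rot: [0.69, 0.724, 0.0, -0.0]
force: [-1.4, 0.0, 4.6]
finger_gap: 0.101
gripper_force: 41.8
```

The foot is on the floor (4.6 N at z = 0.1131). I ease off slightly and slide towards the plunger.

Request:
carry_out(targets=[[[0,0,-0.04,0,0,0,0.2],[0.3,0,-0.04,0,0,0,0.2],[0.7,0,-0.04,0,0,0,0.2],[1.1,0,-0.04,0,0,0,0.2],[1.5,0,-0.04,0,0,0,0.2],[1.9,0,-0.04,0,0,0,0.2],[2.3,0,-0.04,0,0,0,0.2],[2.7,0,-0.04,0,0,0,0.2],[3,0,-0.04,0,0,0,0.2],[3.2,0,-0.04,0,0,0,0.2],[3.2,0,-0.04,0,0,0,0.2],[3.2,0,-0.04,0,0,0,0.2]]])

```text
t: 11.13
tcp_pos: [0.581, -0.2632, 0.1131]
tool_rot: [0.69, 0.724, 0.0, -0.0]
force: [0.8, -2.0, 6.1]
finger_gap: 0.102
gripper_force: 41.9
```

```bash
cat > pl.py <<'E'
from st import *
s=manip.sense(); print(s["t"],(s["tcp_pos"]-C)@np.c_[n,d,zz],s["force"],s["ft_torque"])
i=cams.camera_info("wrist"); im=cams.snapshot("wrist")[...,::-1].copy()
hs=cv2.cvtColor(im,cv2.COLOR_BGR2HSV); m=((hs[...,0]>8)&(hs[...,0]<28)&(hs[...,1]>140)&(hs[...,2]>90)).astype(np.uint8); m[:,:200]=0;m[:,320:]=0;m[280:]=0
cs=cv2.findContours(m,0,2)[0]
if cs:
    x,y,w,h=cv2.boundingRect(max(cs,key=cv2.contourArea)); print(x,y,w,h,"tip y",((onz("wrist",x+w/2,y+h,.055,i)-C)@d),"cassette edge",(s["tcp_pos"]-C)@d+.045)
E
python3 pl.py
```

```text
11.1333 [ 0.0009 -0.0121  0.1131] [ 0.7861 -1.9996  6.0724] [-0.2215 -0.1502  0.0272]
239 103 34 30 tip y 0.042032242287106635 cassette edge 0.03289679118091059
```

Request:
carry_out(targets=[[[0.2,0,-0.03,0,0,0,0.2],[0.4,0,-0.03,0,0,0,0.2],[0.6,0,-0.03,0,0,0,0.2],[0.6,0,-0.03,0,0,0,0.2],[0.6,0,-0.03,0,0,0,0.2]]])

```text
t: 11.6
tcp_pos: [0.5804, -0.2574, 0.1131]
tool_rot: [0.69, 0.724, 0.0, -0.001]
force: [0.4, -2.0, 4.8]
finger_gap: 0.098
gripper_force: 41.8
```

Request:
carry_out(targets=[[[0.1,0,0,0,0,0,0.2],[0.1,0,0,0,0,0,0.2],[0.1,0,0,0,0,0,0.2]]])

```text
t: 11.85
tcp_pos: [0.5803, -0.2567, 0.1131]
tool_rot: [0.69, 0.724, 0.0, -0.001]
force: [0.1, -3.2, 5.5]
finger_gap: 0.103
gripper_force: 41.9
```

Request:
carry_out(targets=[[[0.1,0,0,0,0,0,0.2],[0.1,0,0,0,0,0,0.2],[0.1,0,0,0,0,0,0.2]]])

```text
t: 12.1
tcp_pos: [0.5803, -0.2559, 0.1132]
tool_rot: [0.69, 0.724, -0.0, -0.0]
force: [0.7, -4.1, 5.1]
finger_gap: 0.105
gripper_force: 41.9
```

```bash
python3 pl.py
```

```text
12.1 [ 0.0006 -0.0047  0.1132] [ 0.7188 -4.1193  5.1247] [-0.5881 -0.0595  0.0057]
240 117 33 29 tip y 0.04153849418590057 cassette edge 0.04030171108498068
```

Request:
carry_out(targets=[[[0.1,0,-0.03,0,0,0,0.2],[0.1,0,-0.03,0,0,0,0.2],[0.1,0,-0.03,0,0,0,0.2]]])

```text
t: 12.4
tcp_pos: [0.5799, -0.2542, 0.1131]
tool_rot: [0.69, 0.724, 0.0, -0.001]
force: [0.0, -2.0, 3.7]
finger_gap: 0.1
gripper_force: 41.7
```

Request:
carry_out(targets=[[[0.1,0,0,0,0,0,0.2],[0.1,0,0,0,0,0,0.2],[0.1,0,0,0,0,0,0.2]]])

```text
t: 12.65
tcp_pos: [0.5799, -0.2532, 0.1131]
tool_rot: [0.69, 0.724, 0.0, -0.001]
force: [0.4, -1.3, 3.3]
finger_gap: 0.1
gripper_force: 41.6
```

```bash
python3 pl.py
```

```text
12.65 [ 0.0003 -0.002   0.1131] [ 0.3561 -1.2922  3.2673] [-0.25   -0.1028 -0.0438]
240 122 34 29 tip y 0.04125848706188368 cassette edge 0.04298207880705979
```

Request:
carry_out(targets=[[[0.1,0,0,0,0,0,0.2],[0.1,0,0,0,0,0,0.2],[0.1,0,0,0,0,0,0.2]]])

```text
t: 12.95
tcp_pos: [0.5799, -0.2529, 0.1132]
tool_rot: [0.69, 0.724, -0.0, -0.001]
force: [0.5, -3.5, 1.4]
finger_gap: 0.096
gripper_force: 41.5
```

Request:
carry_out(targets=[[[0.1,0,0,0,0,0,0.2],[0.1,0,0,0,0,0,0.2],[0.1,0,0,0,0,0,0.2]]])

```text
t: 13.2
tcp_pos: [0.58, -0.2526, 0.1133]
tool_rot: [0.69, 0.724, -0.001, -0.0]
force: [-1.2, -4.7, 1.4]
finger_gap: 0.098
gripper_force: 41.4
```

```bash
python3 pl.py
```

```text
13.2 [ 0.0004 -0.0014  0.1133] [-1.2441 -4.7145  1.3883] [-1.0533  0.0662  0.0461]
239 123 35 29 tip y 0.04111343989616542 cassette edge 0.043622394868230566
```

Contact at y ≈ -0.253: the force rises and travel stalls. Now I push in a few millimetres.

Request:
carry_out(targets=[[[0.1,0,0,0,0,0,0.2],[0.1,0,0,0,0,0,0.2],[0.1,0,0,0,0,0,0.2]]])

```text
t: 13.5
tcp_pos: [0.5799, -0.2519, 0.1134]
tool_rot: [0.69, 0.724, -0.001, 0.0]
force: [-1.4, -6.0, 1.5]
finger_gap: 0.101
gripper_force: 41.4
```

Request:
carry_out(targets=[[[0.1,0,0,0,0,0,0.2],[0.1,0,0,0,0,0,0.2],[0.1,0,0,0,0,0,0.2]]])

```text
t: 13.75
tcp_pos: [0.5799, -0.2509, 0.1134]
tool_rot: [0.69, 0.724, -0.001, 0.0]
force: [-0.7, -6.6, 1.1]
finger_gap: 0.096
gripper_force: 41.4
```

Request:
carry_out(targets=[[[0.1,0,0,0,0,0,0.2],[0.1,0,0,0,0,0,0.2],[0.1,0,0,0,0,0,0.2]]])

```text
t: 14.0
tcp_pos: [0.5798, -0.2499, 0.1134]
tool_rot: [0.69, 0.724, -0.001, 0.0]
force: [-1.8, -6.1, 1.0]
finger_gap: 0.101
gripper_force: 41.4
```

```bash
python3 pl.py
```

```text
14.0 [0.0004 0.0012 0.1134] [-1.8283 -6.1451  1.0144] [-1.1834  0.1114  0.0198]
240 128 34 24 tip y 0.04367554870404942 cassette edge 0.046244626348171926
```

Plunger now moves 1:1 at about 6 N, roughly 2.5 mm in. I push another 2.5 mm.

Request:
carry_out(targets=[[[0.1,0,0,0,0,0,0.2],[0.2,0,0,0,0,0,0.2],[0.25,0,0,0,0,0,0.2],[0.25,0,0,0,0,0,0.2],[0.25,0,0,0,0,0,0.2]]])

```text
t: 14.47
tcp_pos: [0.5797, -0.2474, 0.1133]
tool_rot: [0.69, 0.724, -0.001, 0.0]
force: [-0.6, -6.6, 1.9]
finger_gap: 0.1
gripper_force: 41.4
```

```bash
python3 pl.py
```

```text
14.4667 [0.0004 0.0038 0.1133] [-0.6296 -6.6079  1.8709] [-1.131   0.1371  0.0252]
240 132 34 20 tip y 0.04619421284021694 cassette edge 0.048755805808163105
```

About 5 mm in. I unload the arm a little, then release at low grip.

Request:
carry_out(targets=[[[-0.05,0,0,0,0,0,0.2],[-0.1,0,0,0,0,0,0.2],[-0.1,0,0,0,0,0,0.2]]], force=25)

```text
t: 14.77
tcp_pos: [0.5797, -0.2476, 0.1132]
tool_rot: [0.69, 0.724, -0.0, -0.001]
force: [-0.6, -4.0, 1.0]
finger_gap: 0.103
gripper_force: 41.4
```

```bash
python3 pl.py
```

```text
14.7667 [0.0004 0.0036 0.1132] [-0.5561 -3.9859  0.975 ] [-0.963   0.081   0.0695]
240 132 34 20 tip y 0.04615802023236672 cassette edge 0.048633724285253685
```

Request:
carry_out(targets=[[[-0.05,0,0,0,0,0,0.2],[-0.05,0,0,0,0,0,0.8],[-0.05,0,0,0,0,0,0.9],[-0.05,0,0,0,0,0,1.0],[-0.05,0,0,0,0,0,1.1],[-0.05,0,0,0,0,0,1.3],[-0.05,0,0,0,0,0,1.6],[-0.05,0,0,0,0,0,2],[-0.05,0,0,0,0,0,2.5],[-0.05,0,0,0,0,0,3],[-0.05,0,0,0,0,0,3],[-0.05,0,0,0,0,0,3]]], force=25)

```text
t: 15.82
tcp_pos: [0.5798, -0.2477, 0.1134]
tool_rot: [0.69, 0.724, 0.0, -0.001]
force: [-0.2, -1.1, 0.1]
finger_gap: 0.357
gripper_force: 0.0
```

```bash
python3 pl.py
```

```text
15.8167 [0.0005 0.0035 0.1134] [-0.1659 -1.1285  0.0987] [-0.0237 -0.0033  0.0109]
239 132 34 20 tip y 0.0460790725865508 cassette edge 0.04852811117432052
```

Released, with no residual load. I rise straight up and check.

Request:
carry_out(targets=[[[0,0,-1,0,0,0,3],[0,0,-2.5,0,0,0,3],[0,0,-5,0,0,0,3],[0,0,-8,0,0,0,3],[0,0,-11,0,0,0,3],[0,0,-14,0,0,0,3],[0,0,-15,0,0,0,3],[0,0,-15,0,0,0,3],[0,0,-15,0,0,0,3],[0,0,-15,0,0,0,3]]])

```text
t: 16.7
tcp_pos: [0.5789, -0.2471, 0.2617]
tool_rot: [0.69, 0.724, -0.0, -0.002]
force: [-0.3, 0.7, -1.3]
finger_gap: 0.349
gripper_force: 0.0
```

Run:
```python
from st import *
s=manip.sense(); print(s["t"],s["tcp_pos"],s["force"])
i=cams.camera_info("wrist"); im=cams.snapshot("wrist")[...,::-1].copy(); cv2.imwrite("pics/w9.png",im)
hs=cv2.cvtColor(im,cv2.COLOR_BGR2HSV)
def box(m,x0,x1,y0,y1):
    k=np.zeros(m.shape,np.uint8);k[y0:y1,x0:x1]=m[y0:y1,x0:x1]; return cv2.boundingRect(max(cv2.findContours(k,0,2)[0],key=cv2.contourArea))
br=box((hs[...,0]>8)&(hs[...,0]<28)&(hs[...,1]>140)&(hs[...,2]>90),200,320,0,280); print("brass",br,"tip y",(onz("wrist",br[0]+br[2]/2,br[1]+br[3],.055,i)-C)@d)
g=box((hs[...,0]>40)&(hs[...,0]<85)&(hs[...,1]>60),200,320,0,384); print("green",g)
for y in(.0475,-.0425): # predicted top-edge corners
    print([proj("wrist",S(x+.0005,y,.13),i).round(1) for x in(-.0045,.0045)],"foot",proj("wrist",S(.0005,y,.04),i).round(1))
for r in range(br[1]+br[3]-4,300,8): print(r,im[r,236:276:3].sum(1).tolist())
```

```text
16.7 [ 0.5789 -0.2471  0.2617] [-0.3062  0.7365 -1.2726]
brass (249, 123, 17, 11) tip y 0.046558911463343094
green (255, 203, 3, 18)
[array([251.6, 139.6]), array([262.2, 139.6])] foot [256.6 132.2]
[array([251.7, 236.9]), array([261.4, 236.9])] foot [256.4 206.7]
130 [696, 692, 695, 697, 398, 403, 448, 469, 423, 366, 392, 661, 670, 673]
138 [690, 696, 693, 689, 533, 358, 237, 248, 248, 536, 668, 668, 667, 663]
146 [504, 506, 510, 517, 512, 435, 397, 359, 337, 523, 669, 665, 670, 667]
154 [505, 505, 507, 503, 507, 424, 408, 527, 664, 571, 663, 666, 667, 669]
162 [509, 512, 507, 512, 504, 419, 369, 383, 357, 352, 388, 570, 662, 662]
170 [505, 514, 504, 497, 501, 418, 372, 381, 367, 362, 378, 378, 382, 458]
178 [501, 505, 509, 508, 506, 423, 360, 381, 364, 361, 376, 388, 378, 388]
186 [498, 496, 509, 498, 495, 458, 473, 419, 406, 352, 389, 387, 382, 406]
194 [501, 498, 501, 492, 504, 451, 470, 433, 450, 594, 661, 662, 659, 661]
202 [494, 495, 491, 500, 498, 441, 438, 415, 425, 607, 665, 679, 690, 689]
210 [503, 494, 493, 498, 543, 521, 437, 411, 407, 627, 692, 686, 690, 693]
218 [490, 493, 661, 689, 689, 606, 434, 459, 444, 668, 690, 691, 687, 691]
226 [675, 692, 687, 688, 686, 546, 359, 395, 421, 667, 688, 686, 688, 688]
234 [686, 686, 691, 685, 686, 513, 252, 304, 416, 642, 687, 689, 689, 689]
242 [681, 689, 688, 688, 689, 623, 332, 325, 384, 653, 688, 686, 683, 690]
250 [679, 678, 678, 680, 679, 633, 671, 680, 668, 665, 681, 680, 677, 676]
258 [432, 439, 438, 453, 436, 444, 467, 434, 446, 452, 466, 467, 447, 450]
266 [442, 433, 453, 446, 462, 448, 453, 438, 433, 445, 442, 438, 424, 439]
274 [452, 446, 450, 428, 425, 440, 434, 432, 450, 447, 437, 433, 437, 441]
282 [465, 461, 436, 456, 464, 448, 457, 448, 454, 449, 448, 430, 445, 444]
290 [459, 453, 461, 443, 451, 450, 446, 442, 439, 443, 465, 446, 438, 445]
298 [445, 436, 445, 455, 438, 455, 451, 438, 446, 434, 438, 444, 452, 447]
```

The top edge sits where predicted (columns 251–262, rows about 139–240). The brass plunger is about 5 mm in and unmoved by the release, and the gripper is clear. Handing in.

```bash
python3 -c "
from station import sign_off
print(sign_off())"
```

```text
the job is handed in; nothing more can be done
None
```

The job is handed in: the tall cassette stands upright and free in the slot, resting against the brass plunger, which it pushed in about 5 mm of its 14 mm. I judged the final contact from the force readings and plunger position, not from a close-up. It took about 17 s of the 67 s allowed.

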